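Set the bottle under the sampling needle and hold the guard gate open

ROBOT

A 6-joint arm with a two-finger parallel gripper is mounted at the origin on the work surface. World frame = base frame: x ahead of the robot, y to its left, z up, the work surface at z = 0. Lengths are in mm, angles in rad, forces in N, time in s.
With the tool pointing down it reaches from about 300 to 775 mm from the base axis. Payload 14.6 kg.
Tool frame: the origin (TCP) lies midway between the tips of the shut fingers; the grasp point (between the pads) lies 19 mm behind it; z points along the fingers, y is the line along which they close (so a half turn about z gives the same grasp; the last joint's range is limited). The gripper opens to 94 mm and grips with 3 to 60 N. Pads are 16 mm wide; open, the fingers measure 119 mm over their backs; the gripper's body (75 mm by 177 mm) begins 78 mm behind the grasp point.
Start: joints at [1.267, 0.3, 1.521, -0, 1.321, -0.067], TCP at [129.024, 534.642, 205.446] pointing down, gripper open.
Joint ranges: [-3.03, 3.03], [-0.79, 2.21], [0.23, 2.52], [-1.04, 4.18], [0, 3.07], [-2.55, 2.55]. Speed limits (rad/s): [2.22, 2.22, 2.57, 3.14, 3.14, 3.14].

INTERFACE

Orientations are given as [roll, pitch, yaw] about the fixed x, y, z axes, in that order (R = Rz(yaw) Ry(pitch) Rx(roll)).
In Python, from cell import manip gives the robot as it stands.
- The arm moves only by the shell command python3 -m creep 'ROWS' [OPENING] [FORCE]. ROWS is text: rows parted by semicolons, each of 6 numbers parted by spaces: the shift along the tool's x, y, z normalised to -1 to 1, where 1 is 4 cm, then the turn, a rotation vector about the tool's x, y, z normalised to -1 to 1, where 1 is pi rad. In form: dx dy dz ax ay az; .... A call has 1 to 20 rows; each row shifts and turns the commanded pose from where the row before left it, along the tool's axes as they then stand; what a row does not reach is not made up. A row lasts 1/8 s, in which the tool goes at most 62.5 mm and 10.7 degrees, less where a joint would pass 70% of its speed; a pose out of reach is approached as far as the arm can. A call with a number of a shift or a turn outside -1 to 1 is refused whole. A call with a gripper value outside its range is refused whole. OPENING is the closure, from 0 (fully open) to 1 (shut), set as the call begins (- or left out, the last holds). The fingers move at their own pace and stop on an object; FORCE is the grip in N (left out, the last holds). Time passes only in rows, so rows that do not move let the fingers close. It gives the time, the measured TCP pose, the force, the opening and the grip force at its end, in the units of the state.
- manip.read_state(): the state, without advancing time (a new reading comes with each control period).
- manip.camera(name): name is "side" or "top"; returns a dict with "color" (480x640x3 uint8, red, green, blue), "range_z" (480x640 float32, mm along the optical axis (not along the pixel's ray), 0 where there is no reading), "camera_matrix" (3x3 intrinsics, pixels), "T" (4x4, takes a point from camera to world coordinates). Camera axes: x right, y down, z forward; pixel columns grow to the right and rows downward; lengths in mm; the calibration is good to about 2 mm. A picture is of the moment at which its call begins.
- manip.sign_off(): hands the job in; it is judged then, once.
The state is a dict: "clock": time; "joints": joint angles; "qd": joint speeds; "effort": joint torques, N m; "eef_pos": TCP position; "eef_rot": TCP orientation; "wrist_force": force on the tool from outside, world axes, zero at the start; "moment": the same for the moment, N m; "finger_gap": finger opening in mm; "finger_force": force on a finger pad.
Only numpy, scipy, OpenCV 4.12 (cv2) and the standard library are available. Lean on these libraries where they do the work, as an engineer would, in place of code of your own. Each camera call takes 0.05 s, during which the arm holds its last target. There are 200 camera calls.

TASK

Slide the bottle sled along its track by its upright post until the white stopper in the bottle's cap sits right under the needle tip. Then free the guard gate by squeezing its two catches all the way in, first the one with two round posts, then the one with two flat tabs, and swing the gate by its black peg past its detent until it stands wide open. The gate springs back if let go, so finish while still holding it wide open, with the bottle still under the needle and the loose glassware and clamp left alone.

Things in the scene. Friction and masses are not known exactly. Their poses are not given: they have to be found in the camera images.
- station: Fixed sampling station: aluminium plate, clear splash guard in a steel frame. Origin on the table, y along the sled's track, away from the gate. At y = -120 mm two posts (x = -108, +118 mm) carry a header rail along x over the gate, 12 mm wide, top 150 mm high. Clear side walls at the same x, 110 mm high, run from the gate to y = +35 mm; the sled's end is open.
- sled (a joint): Sled position (m), 0 to 0.15, grows as the sled slides towards the gate (station -y). Friction about 2.5 N, stays where it is left.
- sled_post_top (a point): Top centre of the sled's upright steel post, 18 mm diameter, free from 31 to 115 mm above the table, standing on the sled 130 mm behind the bottle (station +y). No wall stands beside it.
- stopper (a point): Top centre of the white stopper, 16 mm diameter, in the middle of the blue bottle cap (cap 49 mm wide), 145 mm above the table. The bottle (66 mm wide) is clamped to the sled.
- needle_tip (a point): Tip of the fixed downward needle, 160 mm above the table, 15 mm above the stopper's level and on the stopper's line of travel; white hub above it, on a steel arm (235 mm high) that runs along station x to a stand 160 mm to the +x side, 265 mm tall.
- round_mid (a point): Middle of the catch with two ROUND posts, on the header rail, 180 mm above the table. Posts: 12 mm diameter, tops 196 mm high, 40 mm apart (centres) along station x, 52 mm over all; squeezed together along x each goes in 10 mm, to 32 mm over all. Their bolts block the gate until then. It may be nearer the hinge or farther than the flat one; the catches are 90 mm apart.
- round_catch (a joint): Travel of each post of the round-post catch (m): 0 out (gate locked), 0.010 fully squeezed. About 4 N squeezes it; it stays in when released.
- round_mate (a joint): The other post of the same catch, geared to it: same values.
- flat_mid (a point): Middle of the catch with two FLAT tabs, on the header rail, at 180 mm above the table. Its tabs (12 mm thick along station x, 26 mm wide, tops 184 mm high) stand 40 mm apart (centres) along station x, 52 mm over all; squeezing moves both in by 10 mm each, to 32 mm over all.
- flat_catch (a joint): Travel of each tab of the flat-tab catch (m): 0 out (gate locked), 0.010 fully squeezed. About 4 N squeezes it; it stays in when released.
- flat_mate (a joint): The other tab of the same catch, geared to it: same values.
- gate (a joint): Opening of the clear gate (rad): 0 closed, at most 1.5; locked until both catches are in. From above it turns clockwise about its upright hinge: the free edge goes from station +x to station -y, away from the bottle. A sprung detent at about 0.6 rad must be pushed through (a few N at the peg); a closing spring (about 2 N at the peg when wide) pulls it back.
- gate_hinge (a point): Point on the gate's upright hinge axis, 165 mm above the table, at station x = -90, y = -120 mm.
- gate_peg_top (a point): Top centre of the gate's upright black peg, 16 mm diameter, free from 86 to 165 mm above the table; closed, it stands 140 mm along station x from the hinge axis and 60 mm outside the gate (station -y), and turns with the gate on a 152 mm radius. Gate panel 190 x 125 mm high.
- flask: Loose conical glass flask, 72 mm wide, 100 mm tall, origin under its centre. Leave alone.
- beaker: Loose glass beaker, 64 mm wide, 80 mm tall, origin under its centre. Leave alone.
- boss: Loose steel rod clamp, about 60 x 30 x 57 mm, origin under its square block. Leave alone.

How it is judged:
By the outcome, as a careful person would: the job done as asked, in the order asked, and still so for the second after the job is handed in, while the arm keeps its last pose, push and grip.
It also fails if it takes over 69 s, if anything falls off the work surface, if the arm or the gripper's body presses on something with over 40 N, if the wrist force passes 120 N, or if a joint passes its speed limit or range.

## Working session

There is one attempt and no reset: what is moved stays moved. The work goes in short steps, Python scripts to look and compute and a shell command to move; the robot and the scene stay as the last step left them, time stands still between calls to the robot, and variables do not carry over. Pictures are saved under pics/ and viewed, at most 10 in all, crops included, and the job is handed in when it is done.

```bash
mkdir -p pics; ls
python3 - <<'E'
from cell import manip
import cv2,numpy as np
for n in("top","side"):
    c=manip.camera(n);cv2.imwrite(f"pics/{n}0.png",c["color"][...,::-1]);np.savez(f"{n}0.npz",**c)
    print(n,c["camera_matrix"].round(1).tolist(),c["T"].round(3).tolist())
print(manip.read_state())
E
```

```text
pics
top [[454.4, 0.0, 325.4], [0.0, 454.4, 240.1], [0.0, 0.0, 1.0]] [[0.018, -0.986, 0.164, 440.939], [-1.0, -0.02, -0.011, 10.07], [0.014, -0.164, -0.986, 900.954], [0.0, 0.0, 0.0, 1.0]]
side [[532.3, 0.0, 317.6], [0.0, 532.3, 242.0], [0.0, 0.0, 1.0]] [[0.73, -0.469, 0.497, 53.146], [-0.684, -0.503, 0.529, -538.148], [0.002, -0.726, -0.688, 839.852], [0.0, 0.0, 0.0, 1.0]]
{'clock': 0.1, 'joints': array([ 1.26741876e+00,  3.00418419e-01,  1.52153606e+00,  1.91809991e-06,
        1.32070840e+00, -6.66147267e-02]), 'qd': array([ 0.00117827, -0.0027675 , -0.00210347, -0.00054993,  0.00058124,
       -0.00037069]), 'effort': array([ 1.30506156e-03, -5.32640183e+01, -3.53291953e+01,  7.09858630e-02,
        2.34616647e-02, -6.17613114e-05]), 'eef_pos': array([128.94304968, 534.4189116 , 204.93427586]), 'eef_rot': array([-3.14052493e+00, -7.30935467e-05,  2.90482930e+00]), 'wrist_force': array([-0.39430503,  0.18242238, -1.50459869]), 'moment': array([ 0.02238847, -0.01347714,  0.02076939]), 'finger_force': 0.0, 'finger_gap': 94.11037913236711}
```

View pics/top0.png

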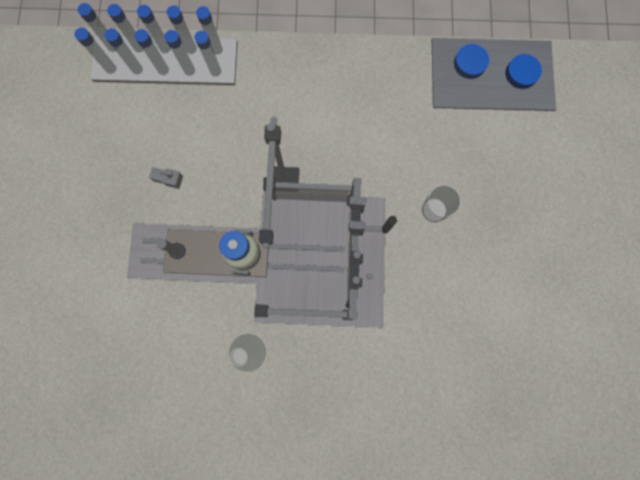

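View pics/side0.png

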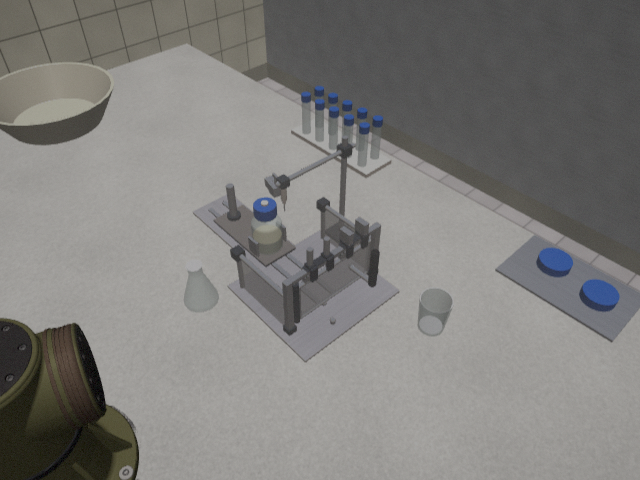

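Top view: the station is roughly world-aligned, with station y toward image left. The bottle cap is at (234,245), the post at about (165,245), the peg at (390,224), the flat catch at (357,200–228) and the round catch at (357,258–282). I'll zoom in next.

Run:
```python
import cv2
t=cv2.imread("pics/top0.png");s=cv2.imread("pics/side0.png")
cv2.imwrite("pics/topc.png",cv2.resize(cv2.convertScaleAbs(t[110:335,125:425],alpha=1.5),None,fx=2.66,fy=2.66,interpolation=cv2.INTER_CUBIC))
cv2.imwrite("pics/sidec.png",cv2.resize(cv2.convertScaleAbs(s[135:360,190:410],alpha=1.5),None,fx=2.66,fy=2.66,interpolation=cv2.INTER_CUBIC))
```

```text
(no output)
```

View pics/topc.png

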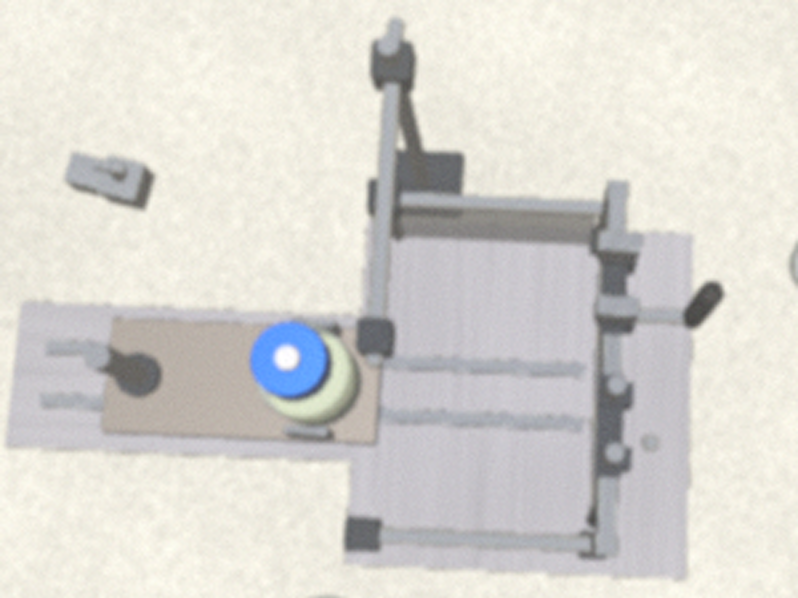

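View pics/sidec.png

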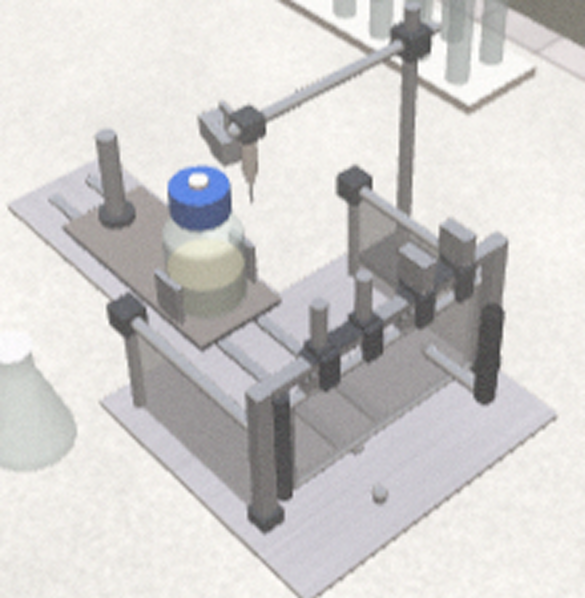

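The top crop gives stopper (286,357), post top (97,357), round tops (616,385) and (616,453), flat tabs (619,242) and (619,306), and peg top (712,290). The side crop gives stopper (199,181), needle tip (252,203), round tops (320,305) and (364,279), flats (418,254) and (457,232), peg (493,312) and post (107,135).

```bash
cat > h.py <<'E'
import numpy as np
def ray(n,u,v,f=0):
    c=np.load(n+"0.npz");d=c["T"][:3,:3]@np.linalg.inv(c["camera_matrix"])@[u,v,1];return c["T"][:3,3],d
def onz(n,u,v,z):
    o,d=ray(n,u,v);return o+d*(z-o[2])/d[2]
def tri(a,b):
    A=[];B=[]
    for n,(u,v) in(("top",a),("side",b)):
        o,d=ray(n,u,v);d=d/np.linalg.norm(d);P=np.eye(3)-np.outer(d,d);A.append(P);B.append(P@o)
    return np.linalg.solve(A[0]+A[1],B[0]+B[1])
ct=lambda u,v:(u/2.66+125,v/2.66+110)
cs=lambda u,v:(u/2.66+190,v/2.66+135)
E
python3 - <<'E'
from h import *
P=dict(stopper=((286,357),(199,181),145),post=((97,357),(107,135),115),r1=((616,385),(364,279),196),r2=((616,453),(320,305),196),
f1=((619,242),(457,232),184),f2=((619,306),(418,254),184),peg=((712,290),(493,312),165))
np.set_printoptions(precision=1,suppress=True)
for k,(a,b,z) in P.items(): print(k,tri(ct(*a),cs(*b)),onz("top",*ct(*a),z)[:2],onz("side",*cs(*b),z)[:2])
print("needle",onz("side",*cs(252,203),160))
# plate corners (z~5)
for a in((692,233),(686,578),(345,563)):print("plate",onz("top",*ct(*a),6))
for a in((22,302),(8,446)):print("track",onz("top",*ct(*a),6))
# loose
for a in((110,170),):print("boss",onz("top",*ct(*a),50))
print("flask",onz("top",245,353,20),"beaker",onz("top",440,204,40))
E
```

```text
stopper [557.4 157.4 143.1] [556.8 157.2] [556.2 155.3]
post [559.7 286.1 114.6] [559.  286.5] [560.  285.1]
r1 [536.8 -47.7 192.8] [536.2 -47.3] [534.6 -50.2]
r2 [496.6 -47.8 195.4] [496.2 -47.5] [496.6 -48.5]
f1 [626.4 -49.6 182.2] [626.  -49.5] [624.7 -50.9]
f2 [586.  -49.8 186.2] [586.1 -49.7] [588.3 -48.4]
peg [ 601.2 -109.2  163.2] [ 601.3 -109.3] [ 599.2 -110.2]
needle [557.9  93.4 160. ]
plate [ 680.2 -120.1    6. ]
plate [ 421.1 -114.7    6. ]
plate [427.5 133.7   6. ]
track [616. 384.   6.]
track [507.8 384.9   6. ]
boss [706.5 310.5  50. ]
flask [369.3 147.5  20. ] beaker [ 660.5 -222.5   40. ]
```

```bash
python3 -m creep '0 0 0 0 0 .0537;0 0 0 0 0 .0537;0 0 0 0 0 .0537;0 0 0 0 0 .0537;0 0 0 0 0 .0537;0 0 0 0 0 .0537;0 0 0 0 0 .0537;0 0 0 0 0 .0537;0 0 0 0 0 0' 0 15
python3 -m creep '-.548 .99 0 0 0 0;-.548 .99 0 0 0 0;-.548 .99 0 0 0 0;-.548 .99 0 0 0 0;-.548 .99 0 0 0 0;-.548 .99 0 0 0 0;-.548 .99 0 0 0 0;-.548 .99 0 0 0 0;-.548 .99 0 0 0 0;-.548 .99 0 0 0 0;-.548 .99 0 0 0 0;0 0 0 0 0 0;0 0 0 0 0 0'
```

```text
clock: 1.23
eef_pos: [129.0, 534.5, 205.2]
eef_rot: [-3.141, 0.001, 1.556]
wrist_force: [-0.5, 0.7, -0.3]
finger_gap: 94.3
finger_force: 0.0
clock: 2.85
eef_pos: [560.3, 287.0, 205.1]
eef_rot: [-3.141, 0.0, 1.558]
wrist_force: [0.3, -0.4, -0.3]
finger_gap: 94.1
finger_force: 0.0
```

```bash
python3 -m creep '0 0 .8 0 0 0;0 0 .8 0 0 0;0 0 .8 0 0 0;0 0 .8 0 0 0;0 0 0 0 0 0;0 0 0 0 0 0'
python3 -m creep '0 0 0 0 0 0;0 0 0 0 0 0;0 0 0 0 0 0;0 0 0 0 0 0;0 0 0 0 0 0;0 0 0 0 0 0;0 0 0 0 0 0;0 0 0 0 0 0;0 0 0 0 0 0;0 0 0 0 0 0' 1 20
```

```text
clock: 3.6
eef_pos: [561.0, 287.5, 79.1]
eef_rot: [3.14, -0.001, 1.557]
wrist_force: [0.1, -0.5, 0.7]
finger_gap: 93.8
finger_force: 0.0
clock: 4.85
eef_pos: [559.8, 286.8, 77.3]
eef_rot: [-3.139, 0.001, 1.555]
wrist_force: [-7.7, -0.6, 4.6]
finger_gap: 17.6
finger_force: 20.0
```

```bash
python3 -m creep '-.15 0 0 0 0 0;-.15 0 0 0 0 0;-.15 0 0 0 0 0;-.15 0 0 0 0 0;-.15 0 0 0 0 0;-.15 0 0 0 0 0;-.15 0 0 0 0 0;-.15 0 0 0 0 0;-.15 0 0 0 0 0;-.15 0 0 0 0 0;0 0 0 0 0 0;0 0 0 0 0 0;0 0 0 0 0 0'
python3 - <<'E'
from cell import manip
import cv2,numpy as np
from h import *
c=manip.camera("side");np.savez("side0.npz",**c);s=c["color"][...,::-1]
cv2.imwrite("pics/side1.png",cv2.resize(cv2.convertScaleAbs(s[165:255,235:335],alpha=1.6),None,fx=6,fy=6,interpolation=cv2.INTER_CUBIC))
hsv=cv2.cvtColor(s.copy(),cv2.COLOR_BGR2HSV);m=cv2.inRange(hsv[170:260,230:340],(100,120,50),(130,255,255))
ys,xs=np.where(m);print("blue",xs.min()+230,xs.max()+230,ys.min()+170,ys.max()+170)
E
```

```text
clock: 6.48
eef_pos: [558.4, 226.6, 77.3]
eef_rot: [-3.138, 0.001, 1.555]
wrist_force: [-11.6, -1.9, 6.2]
finger_gap: 17.8
finger_force: 20.0
blue 272 294 212 226
```

View pics/side1.png

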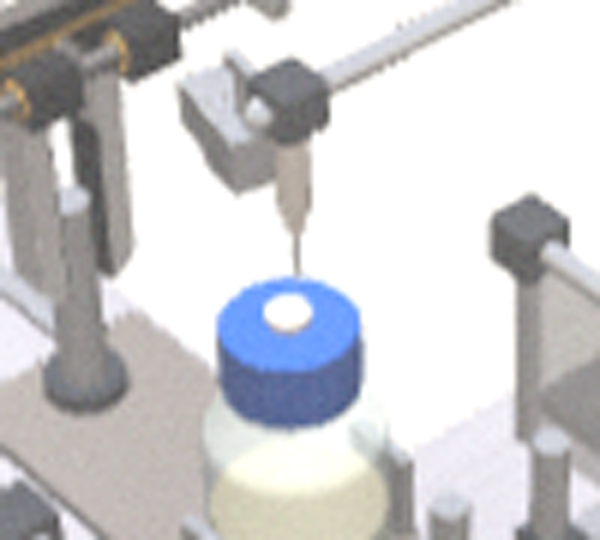

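The crop shows the needle tip at (297,275) and the stopper at (288,312), so a few mm of travel remain.

Run:
```python
from h import *
f=lambda u,v:(235+(u-3)/6,165+(v-3)/6)
for b in(272,275,278):print(onz("side",*f(297,b),160).round(1))
for a in((288,310),(288,314)):print(onz("side",*f(*a),145).round(1))
# predicted image of stopper centre directly under tip
for a in(275,):
    p=onz("side",*f(297,a),160);c=np.load("side0.npz");T=np.linalg.inv(c["T"])
    for dz in(0,-15):
        q=T@np.r_[p+[0,0,dz],1];q=c["camera_matrix"]@q[:3];print(((q[:2]/q[2]-[235,165])*6+3).round(1))
```

```text
[559.8  97.8 160. ]
[558.8  96.7 160. ]
[557.8  95.5 160. ]
[556.  99. 145.]
[554.7  97.4 145. ]
[297. 275.]
[298.9 309.5]
```

Run:
```python
from h import *
c=np.load("side0.npz");g=c["color"].astype(int)
print("cols 278-292 sum RGB")
for v in range(198,222):print(v,g[v,278:293].sum(1))
import cv2
w=(g.min(2)>105)[208:222,272:296];
```

```text
cols 278-292 sum RGB
198 [512 520 461 319 323 326 330 319 290 499 512 514 518 522 518]
199 [514 521 489 374 329 318 327 314 314 501 523 513 512 515 518]
200 [513 515 514 411 321 321 316 315 395 507 514 511 513 520 515]
201 [519 514 517 467 375 325 316 329 471 510 511 506 517 525 512]
202 [519 523 519 519 395 321 311 340 503 511 510 517 516 521 511]
203 [525 529 522 519 447 368 314 383 506 508 510 516 518 521 518]
204 [523 523 518 521 525 439 318 469 505 514 516 511 514 507 512]
205 [521 510 516 514 514 452 304 500 509 516 518 518 521 507 515]
206 [515 517 512 515 510 442 308 506 521 514 513 512 517 509 513]
207 [515 512 514 511 516 441 307 504 513 515 509 510 511 514 511]
208 [515 514 517 517 520 473 308 499 514 507 507 506 509 515 513]
209 [515 513 516 518 520 519 322 465 510 506 509 510 509 516 520]
210 [511 512 495 496 485 478 350 432 488 501 506 507 513 519 522]
211 [478 459 428 419 379 378 374 422 419 459 464 496 516 518 521]
212 [390 342 331 333 341 343 340 334 343 340 363 423 474 505 520]
213 [335 336 334 335 353 349 353 335 333 328 338 335 360 430 481]
214 [339 334 389 452 474 472 471 426 355 334 336 331 333 332 388]
215 [340 418 484 536 539 537 545 520 409 344 330 340 336 333 329]
216 [339 505 538 539 539 539 537 542 480 356 339 338 334 341 341]
217 [335 487 537 537 538 540 541 542 464 358 335 336 337 338 334]
218 [335 385 478 517 530 523 518 474 364 333 342 336 332 343 331]
219 [326 326 360 418 453 440 410 346 322 343 342 331 340 335 335]
220 [341 338 331 337 341 329 351 331 342 336 333 344 334 334 339]
221 [331 338 330 336 326 327 334 337 335 332 326 337 346 332 334]
```

Run:
```python
from h import *
s=onz("side",282.6,216.6,145);print(s.round(1))
for v in(211,212,213):
    p=onz("side",284.35,v,160);print(v,p.round(1))
# needle ray meets plane of travel x=sx+0.0165*(y-sy)
```

```text
[555.3  97.8 145. ]
211 [558.   94.6 160. ]
212 [556.   92.3 160. ]
213 [554.  90. 160.]
```

```bash
python3 -m creep '-.075 0 0 0 0 0;-.075 0 0 0 0 0;0 0 0 0 0 0;0 0 0 0 0 0;0 0 0 0 0 0'
python3 - <<'E'
from cell import manip
from h import *
c=manip.camera("side");np.savez("side0.npz",**c);g=c["color"].astype(int)
for v in range(204,224):print(v,g[v,278:294].sum(1))
w=(g[210:225,276:296].sum(2)>400)&(g[210:225,276:296,0]>110)
E
```

```text
clock: 7.15
eef_pos: [558.3, 220.9, 77.3]
eef_rot: [-3.138, 0.0, 1.556]
wrist_force: [-12.6, -0.9, 5.1]
finger_gap: 17.5
finger_force: 20.0
204 [523 521 514 522 517 433 321 463 509 511 513 517 511 510 517 515]
205 [520 517 514 515 513 456 305 499 509 510 514 521 520 511 507 518]
206 [518 515 518 517 512 443 293 506 513 514 514 517 514 516 508 514]
207 [517 519 518 514 518 439 303 504 512 508 507 517 512 510 507 515]
208 [517 517 516 514 514 480 301 504 512 509 508 506 510 515 515 512]
209 [511 516 515 514 515 519 313 466 510 509 506 507 508 517 518 519]
210 [512 504 512 516 518 519 358 461 515 515 511 509 511 517 522 518]
211 [512 522 513 510 514 514 440 509 501 513 515 519 518 521 518 518]
212 [519 520 480 481 466 462 440 459 430 461 469 475 507 525 519 515]
213 [468 462 393 392 343 334 338 333 333 341 360 352 427 473 492 512]
214 [359 340 339 334 334 339 342 332 326 339 333 336 339 353 416 464]
215 [332 337 331 337 384 398 461 428 426 360 336 334 336 342 341 366]
216 [334 335 335 380 486 488 538 515 517 473 381 326 337 335 332 336]
217 [329 340 334 485 536 537 543 542 538 544 433 345 340 336 332 338]
218 [331 334 327 520 536 545 541 538 542 541 440 339 335 331 338 329]
219 [332 335 327 457 527 540 541 542 522 496 365 337 332 342 332 348]
220 [332 320 340 358 437 476 469 476 444 383 316 338 333 336 337 339]
221 [327 328 341 327 333 333 329 338 337 343 324 322 330 335 329 331]
222 [329 330 328 330 335 337 330 334 328 333 334 341 339 334 335 335]
223 [334 332 335 339 336 337 333 327 330 337 340 334 341 333 340 336]
```

Run:
```python
from h import *
s=onz("side",284.4,217.7,145);print(s.round(1))
for u in(284.0,284.3):
  for v in(210.9,211.3):
    p=onz("side",u,v,160);print(u,v,p.round(1))
p=onz("side",284.2,211,160)
c=np.load("side0.npz")
q=np.linalg.inv(c["T"])@np.r_[p-[0,0,15],1];q=c["camera_matrix"]@q[:3];print(q/q[2])
q=np.linalg.inv(c["T"])@np.r_[s+[0,0,15],1];q=c["camera_matrix"]@q[:3];print(q/q[2])
```

```text
[555.7  92.8 145. ]
284.0 210.9 [557.7  95.4 160. ]
284.0 211.3 [556.9  94.4 160. ]
284.3 210.9 [558.1  94.9 160. ]
284.3 211.3 [557.3  94.  160. ]
[284.51006713 216.75109044   1.        ]
[284.08823227 211.94671322   1.        ]
```

```bash
python3 -m creep '0 0 0 0 0 0;0 0 0 0 0 0;0 0 0 0 0 0;0 0 0 0 0 0;0 0 0 0 0 0;0 0 -.89 0 0 0;0 0 -.89 0 0 0;0 0 -.89 0 0 0;0 0 -.89 0 0 0;0 0 -.89 0 0 0;0 0 -.89 0 0 0;0 0 0 0 0 0' .3 15
python3 -m creep '-.96 -.135 0 0 0 0;-.96 -.135 0 0 0 0;-.96 -.135 0 0 0 0;-.96 -.135 0 0 0 0;-.96 -.135 0 0 0 0;-.96 -.135 0 0 0 0;-.96 -.135 0 0 0 0;0 0 0 0 0 0;0 0 0 0 0 0;0 0 0 0 0 0'
```

```text
clock: 8.7
eef_pos: [560.4, 221.0, 293.9]
eef_rot: [3.137, -0.002, 1.555]
wrist_force: [0.8, -0.1, -0.6]
finger_gap: 65.6
finger_force: 0.0
clock: 9.95
eef_pos: [517.9, -46.5, 290.8]
eef_rot: [-3.141, -0.0, 1.556]
wrist_force: [0.5, 1.1, 0.5]
finger_gap: 65.8
finger_force: 0.0
```

```bash
python3 -m creep '-.03 -.03 .75 0 0 0;0 0 .75 0 0 0;0 0 .75 0 0 0;0 0 .4 0 0 0;0 0 .35 0 0 0;0 0 0 0 0 0;0 0 0 0 0 0'
python3 -m creep '0 0 0 0 0 0;0 0 0 0 0 0;0 0 0 0 0 0;0 0 0 0 0 0;0 0 0 0 0 0;0 0 0 0 0 0;0 0 0 0 0 0;0 0 0 0 0 0' 1 25
```

```text
clock: 10.82
eef_pos: [517.0, -48.6, 171.9]
eef_rot: [3.14, 0.0, 1.555]
wrist_force: [-0.1, -0.9, -1.0]
finger_gap: 65.9
finger_force: 0.0
clock: 11.82
eef_pos: [517.1, -48.6, 171.6]
eef_rot: [3.14, 0.0, 1.555]
wrist_force: [4.3, 0.5, 5.6]
finger_gap: 30.4
finger_force: 25.0
```

```bash
python3 -m creep '0 0 0 0 0 0;0 0 0 0 0 0;0 0 0 0 0 0;0 0 0 0 0 0;0 0 -.75 0 0 0;0 0 -.75 0 0 0;0 .75 0 0 0 0;0 .75 0 0 0 0;0 .74 0 0 0 0;0 0 0 0 0 0;0 0 0 0 0 0;0 0 0 0 0 0' .3 15
```

```text
clock: 13.32
eef_pos: [605.6, -50.0, 231.4]
eef_rot: [3.141, 0.0, 1.555]
wrist_force: [0.2, -0.7, -0.1]
finger_gap: 65.9
finger_force: 0.0
```

```bash
python3 -m creep '0 .01 .7 0 0 0;0 0 .6 0 0 0;0 0 .4 0 0 0;0 0 0 0 0 0;0 0 0 0 0 0'
python3 -m creep '0 0 0 0 0 0;0 0 0 0 0 0;0 0 0 0 0 0;0 0 0 0 0 0;0 0 0 0 0 0;0 0 0 0 0 0;0 0 0 0 0 0;0 0 0 0 0 0' 1 25
python3 -m creep '0 0 0 0 0 0;0 0 0 0 0 0;0 0 0 0 0 0;0 0 0 0 0 0;0 0 -.75 0 0 0;0 0 -.75 0 0 0;0 0 0 0 0 0;0 0 0 0 0 0' .3 15
python3 - <<'E'
from cell import manip
import cv2
s=manip.camera("side")["color"][...,::-1]
cv2.imwrite("pics/side2.png",cv2.resize(cv2.convertScaleAbs(s[185:345,270:430],alpha=1.5),None,fx=3.6,fy=3.6,interpolation=cv2.INTER_CUBIC))
E
```

```text
clock: 13.95
eef_pos: [606.9, -50.1, 164.2]
eef_rot: [3.14, 0.0, 1.555]
wrist_force: [-0.4, 0.6, 0.3]
finger_gap: 65.8
finger_force: 0.0
clock: 14.95
eef_pos: [607.1, -50.0, 163.7]
eef_rot: [3.14, 0.0, 1.555]
wrist_force: [5.9, 0.6, 5.4]
finger_gap: 30.7
finger_force: 25.0
clock: 15.95
eef_pos: [606.2, -50.0, 222.0]
eef_rot: [-3.14, -0.0, 1.555]
wrist_force: [0.4, -0.3, 0.1]
finger_gap: 65.7
finger_force: 0.0
```

View pics/side2.png

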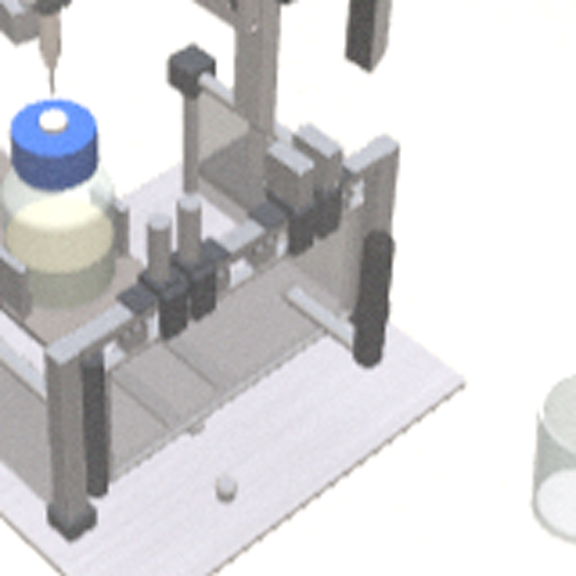

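Both catches are squeezed in, with the posts and tabs close together, and the stopper at (53,120) is still under the needle at (52,90). Next is the peg.

```bash
python3 -m creep '-.74 -.05 0 0 0 0;-.74 -.05 0 0 0 0;0 0 0 0 0 0;0 0 .8 0 0 0;0 0 .8 0 0 0;0 0 .6 0 0 0;0 0 .4 0 0 0;0 0 0 0 0 0;0 0 0 0 0 0'
python3 -m creep '0 0 0 0 0 0;0 0 0 0 0 0;0 0 0 0 0 0;0 0 0 0 0 0;0 0 0 0 0 0;0 0 0 0 0 0;0 0 0 0 0 0;0 0 0 0 0 0' 1 30
python3 - <<'E'
import numpy as np
a=-np.arctan2(60,140)-np.arange(0,1.441,.12)
p=152.3*np.c_[np.sin(a),np.cos(a)]/40
print(np.diff(p,axis=0).round(2).tolist())
E
```

```text
clock: 17.12
eef_pos: [602.1, -109.0, 120.0]
eef_rot: [3.14, 0.0, 1.555]
wrist_force: [-0.0, 0.4, -0.0]
finger_gap: 65.7
finger_force: 0.0
clock: 18.12
eef_pos: [600.8, -109.2, 119.0]
eef_rot: [-3.139, -0.0, 1.555]
wrist_force: [-7.6, 0.6, 2.7]
finger_gap: 15.5
finger_force: 30.0
[[-0.41, -0.2], [-0.38, -0.25], [-0.35, -0.3], [-0.31, -0.34], [-0.27, -0.37], [-0.22, -0.4], [-0.17, -0.42], [-0.12, -0.44], [-0.07, -0.45], [-0.01, -0.46], [0.04, -0.45], [0.1, -0.45]]
```

```bash
python3 -m creep '-.21 -.1 0 0 0 0;-.2 -.1 0 0 0 0;-.19 -.12 0 0 0 0;-.19 -.13 0 0 0 0;0 0 0 0 0 0'
python3 -m creep '-.18 -.15 0 0 0 0;-.17 -.15 0 0 0 0;-.16 -.17 0 0 0 0;-.15 -.17 0 0 0 0;-.14 -.18 0 0 0 0;-.13 -.19 0 0 0 0;-.11 -.2 0 0 0 0;-.11 -.2 0 0 0 0;0 0 0 0 0 0'
```

```text
clock: 18.75
eef_pos: [582.7, -140.9, 118.9]
eef_rot: [-3.141, -0.0, 1.555]
wrist_force: [-2.9, 2.9, -1.3]
finger_gap: 15.5
finger_force: 30.0
clock: 19.88
eef_pos: [525.8, -188.2, 119.3]
eef_rot: [3.14, 0.004, 1.554]
wrist_force: [4.8, -14.5, -5.9]
finger_gap: 15.4
finger_force: 30.0
```

```bash
python3 -m creep '-.09 -.21 0 0 0 0;-.08 -.21 0 0 0 0;-.06 -.22 0 0 0 0;-.06 -.22 0 0 0 0;0 0 0 0 0 0'
python3 - <<'E'
from cell import manip
from h import *
import cv2
t=manip.camera("top");np.savez("top0.npz",**t)
cv2.imwrite("pics/top2.png",cv2.resize(cv2.convertScaleAbs(t["color"][150:350,220:460,::-1],alpha=1.5),None,fx=3,fy=3))
E
```

```text
clock: 20.5
eef_pos: [491.1, -197.8, 119.3]
eef_rot: [3.141, 0.001, 1.554]
wrist_force: [3.7, -4.8, -4.3]
finger_gap: 15.6
finger_force: 30.0
```

View pics/top2.png

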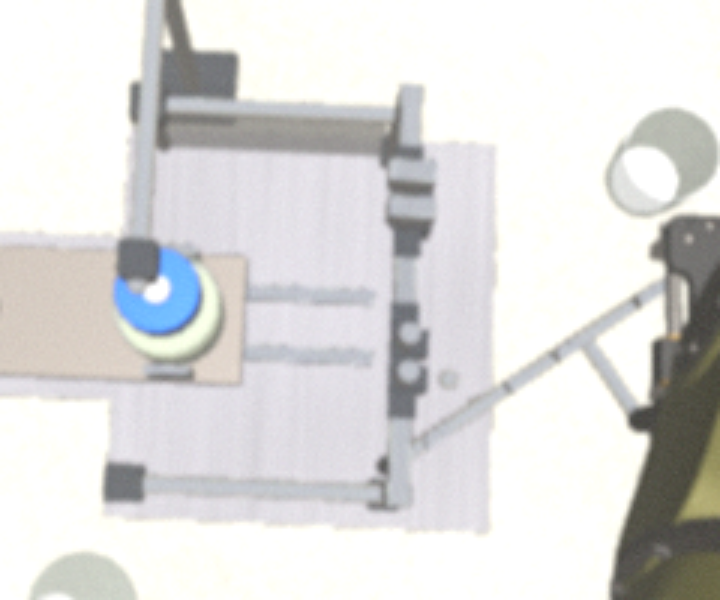

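The gate is about 0.97 rad open and past the detent, with the peg at (645,415) in the fingers. The bottle is unmoved and the beaker is clear, so I'll continue the swing.

```bash
python3 -m creep '-.04 -.22 0 0 0 0;-.03 -.23 0 0 0 0;-.01 -.23 0 0 0 0;0 -.23 0 0 0 0;.02 -.23 0 0 0 0;.02 -.22 0 0 0 0;.05 -.23 0 0 0 0;.05 -.22 0 0 0 0;0 0 0 0 0 0;0 0 0 0 0 0;0 0 0 0 0 0'
python3 - <<'E'
from cell import manip
from h import *
import cv2
out=[]
for n in("top","side"):
    c=manip.camera(n);np.savez(n+"0.npz",**c);out.append(cv2.resize(cv2.convertScaleAbs(c["color"][140:380,200:460,::-1],alpha=1.5),(400,369),interpolation=cv2.INTER_CUBIC))
cv2.imwrite("pics/end.png",np.hstack(out))
g=np.load("side0.npz")["color"].astype(int)
for v in range(214,221):print(v,g[v,279:291].sum(1))
E
```

```text
clock: 21.92
eef_pos: [419.3, -193.1, 119.1]
eef_rot: [3.142, -0.0, 1.555]
wrist_force: [2.0, 0.5, 3.5]
finger_gap: 15.6
finger_force: 30.0
214 [167 165 162 171 166 210 293 288 291 303 297 294]
215 [169 166 163 169 166 239 284 297 302 294 297 291]
216 [156 166 171 162 178 256 294 292 289 296 292 290]
217 [166 164 161 149 178 283 291 286 288 298 310 318]
218 [153 160 153 174 214 280 297 309 315 303 302 310]
219 [173 158 154 199 284 295 308 326 317 271 258 235]
220 [166 158 194 254 296 282 257 238 220 201 199 185]
```

View pics/end.png

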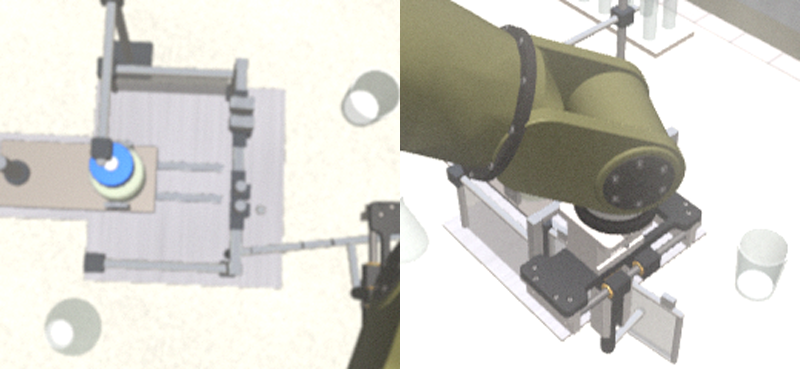

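The end picture shows the gate standing wide open at about 1.43 rad with the peg held. The bottle is in place, and the flask and beaker are untouched.

```bash
python3 -c "
from cell import manip
print(manip.sign_off())"
```

```text
the job is handed in; nothing more can be done
None
```

I handed the job in with the stopper under the needle (to within about 1 mm by camera), both catches squeezed fully in (round first, then flat), and the gripper holding the gate open at about 1.43 rad. The arm kept clear of the loose glassware and clamp, and the clock read about 22 s; no verdict came back at hand-in.

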